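Put both batteries on line and test the power box

ROBOT

A 6-joint arm with a two-finger parallel gripper is mounted at the origin on the work surface. World frame = base frame: x ahead of the robot, y to its left, z up, the work surface at z = 0. Lengths are in m, angles in rad, forces in N, time in s.
With the tool pointing down it reaches from about 0.275 to 0.725 m from the base axis. Payload 15.9 kg.
Tool frame: the origin (TCP) lies midway between the tips of the shut fingers; the grasp point (between the pads) lies 19 mm behind it; z points along the fingers, x is the direction in which the jaws open and shut, and the axes are right-handed (so a half turn about z gives the same grasp; the last joint's range is limited). The gripper opens to 85 mm and grips with 20 to 120 N. Pads are 22 mm wide; open, the fingers measure 114 mm over their backs; the gripper's body (76 mm by 85 mm) begins 54 mm behind the grasp point. The pads swing forward as they close: fully open they stand 13 mm farther back than shut.
Start: joints at [-1.249, 0.213, -0.034, 1.323, 0, 1.571], TCP at [0.158, -0.474, 0.231] pointing down, gripper open.
Joint ranges: [-2.98, 2.98], [-0.74, 1.72], [-1.14, 1.35], [-2.1, 2.04], [-1.57, 1.44], [-3.14, 3.14]. Speed limits (rad/s): [1.89, 1.89, 2.39, 2.57, 3.14, 3.14].

INTERFACE

Orientations are given as a 3x3 rotation matrix whose columns are the frame's x, y, z axes.
In Python, from rig import readout, cams, ticket gives the robot as it stands.
- The arm moves only by the tool apply_moves, never from a script. Its argument "plan" is a list of rows, each a list of 7 numbers: the opening, from 0 (shut) to 1 (fully open), then the shift along the tool's x, y, z in mm, then the turn, a rotation vector about the tool's x, y, z in degrees. In form: [[jaw, dx, dy, dz, ax, ay, az], ...]. A call has 1 to 12 rows; each row is the pose to reach, as a shift and turn from the pose measured when the call began, along the tool's axes at that moment; what a row does not reach only later rows make up. A row lasts 1/8 s, in which the tool goes at most 62.5 mm and 10.7 degrees, less where a joint would pass 70% of its speed; a pose out of reach is approached as far as the arm can. A call with a gripper value outside its range is refused whole. The fingers move at their own pace and stop on an object; "force" is the grip in N (left out, the last holds). Time passes only in rows, so rows that repeat a pose let the fingers close. It gives the time, the measured TCP pose, the force and the opening at its end, in the units of the state.
- readout.observe(): the state, without advancing time (a new reading comes with each control period).
- cams.camera(name): name is "scene" or "top" or "wrist"; returns the picture (384x512x3 uint8, blue, green, red); there is no depth.
- cams.camera_info(name): a dict with "K" (3x3 intrinsics, pixels), "R" (3x3) and "t" (3): a world point X has camera coordinates R X + t. Camera axes: x right, y down, z forward; pixel columns grow to the right and rows downward; lengths in m; the calibration is good to about 2 mm. The wrist camera is an equidistant fisheye: a pixel r from the principal point sees the ray r / f radians off the axis. A picture is of the moment at which its call begins: read the wrist's pose just before it. camera_info takes no time and is no camera call; for the wrist camera it gives the pose at the moment of the call.
- ticket.close_job(): hands the job in, once; it reports no verdict.
The state is a dict: "t": time; "q": joint angles; "qd": joint speeds; "joint_torque": joint torques, N m; "tcp_pos": TCP position; "tool_rot": TCP orientation; "wrist_force": force on the tool from outside, world axes, zero at the start; "torque": the same for the moment, N m; "finger_gap": opening from 0.0 (shut) to 1.0 (fully open).
Only numpy, scipy, OpenCV 4.12 (cv2) and the standard library are available. Lean on these libraries where they do the work, as an engineer would, in place of code of your own. Each camera call takes 0.05 s, during which the arm holds its last target.

TASK

On the twin-battery power box, push the red selector's tab round with a fingertip until it rests on the green mark (both batteries). Then press the orange test button right down to wake the voltmeter, let it come back up and move clear. Only push: never grip the tab, and do not pick up or shift any of the things lying on the box or around it.

Things in the scene. Friction and masses are not known exactly. Their poses are not given: they have to be found in the camera images.
- powerbox: Fixed grey and black power box, 270 (its x) by 440 (its y) by 150 mm high, aluminium face plate on top. Origin: centre of its underside, on the bench; z up; its -x side (front, with sockets and posts) roughly faces the robot. Position and yaw vary. A low round voltmeter (72 mm across, 13 mm high) is on the plate at box x 50, y -85 mm.
- selector (a joint): Angle (rad) of the red selector knob, growing clockwise seen from above; at q its tab points along (cos q, -sin q) in the box's x, y. Sprung detents at -1.178, -0.393, 0.393, 1.178; stops at -1.30, 1.30. It starts in one of the first two. Crests at about -0.785, 0, 0.785: about 0.25 Nm (4 N at the tab) carries it over one, then it jumps into the next detent; let go, it falls into the nearest.
- selector_axis (a point): The selector's axis at the level of the face plate (150 mm above the bench), at box x -15, y 75 mm. The grey round housing is 124 mm across and 22 mm high; on it turns the red hub, 76 mm across, whose top is 57 mm above the plate at its highest.
- tab (a point): Middle of the tab's top face, 70 mm out from the selector's axis, 52 mm above the face plate. The tab is a red upright fin that sticks out radially from the hub: from 35 to 85 mm from the axis, 12 mm thick, from 26 to 52 mm above the face plate, a white pointer line along its top. The point turns with it, x outward along the tab.
- mark_off (a point): White mark (22 by 28 mm, flat on a black label plate on the face plate, its centre 100 mm from the selector's axis): off, selector at -1.178.
- mark_one (a point): Yellow mark, same size: battery one alone, selector at -0.393.
- mark_both (a point): Green mark, same size: both batteries, the wanted position, selector at 0.393.
- mark_two (a point): Blue mark, same size: battery two alone, selector at 1.178.
- test_button (a joint): Travel of the orange test button in m: 0 up, 0.006 right down, growing as it is pressed. It springs back; right down takes about 5 N.
- test_button_top (a point): Centre of the top of the orange test button, a 26 mm wide round push button in a black housing on the face plate at box x -60, y -85 mm; it is pressed straight down.
- tape: Loose roll of blue tape, 66 mm across, 19 mm high, lying flat on the face plate at the back right corner. Origin: centre of its underside. Leave alone.
- fuse_case: Loose small yellow fuse case, 44 by 70 by 18 mm, on the face plate at the front left. Origin: centre of its underside. Leave alone.
- screwdriver: Loose screwdriver with a red handle, 200 mm long, lying on the bench to the left of the box. Leave alone.
- spanner: Loose steel spanner, 190 mm long, lying on the bench to the right of the box. Leave alone.
- spray_can: Loose spray can, 56 mm across, 170 mm high, standing on the bench left of the box. Origin: centre of its underside. Leave alone.
- mug: Loose blue mug, 82 mm across, 95 mm high, standing on the bench left of the box. Origin: centre of its underside. Leave alone.
- screw_jar: Loose glass screw jar with a yellow cap, 70 mm across, 85 mm high, on the bench right of the box. Origin: centre of its underside. Leave alone.

How it is judged:
On the way, in this order (a step that is already met when the one before it is completed fails the run):
1. the selector rests at the green mark (both batteries) (value of joint selector between 0.273 and 0.513 rad and velocity of joint selector between -0.3 and 0.3 rad/s), for 0.3 s.
2. then the test button is pressed right down (value of joint selector between 0.273 and 0.513 rad and value of joint test_button above 0.0045 m), for 0.1 s.
At the end, for the whole second after the job is handed in: The selector rests in its green detent (within 0.10 rad of 0.393), the test button has been pressed at least 4.5 mm down for a moment after the selector got there and is up again (under 1.5 mm) (value of joint selector between 0.293 and 0.493 rad and velocity of joint selector between -0.05 and 0.05 rad/s and value of joint test_button below 0.0015 m); the robot touches nothing.
It fails at once if the tab is gripped: fingers press on both of its flanks at once (contact force between the fingers and selector_c1 above 1.5 N and contact force between the fingers and selector_c2 above 1.5 N).
It fails at once if a thing lying on the box is picked up or shifted by more than 20 mm (distance of any of tape, fuse_case from where it was at the start of the episode above 0.02 m).
It fails at once if a thing lying around the box is picked up or shifted by more than 20 mm (distance of any of screwdriver, spanner, spray_can, mug, screw_jar from where it was at the start of the episode above 0.02 m).
It also fails if it takes over 58 s, if anything falls off the work surface, if the arm or the gripper's body presses on something with over 40 N, if the wrist force passes 120 N, or if a joint passes its speed limit or range.

## Working session

There is one attempt and no reset: what is moved stays moved. The work goes in short steps, Python scripts to look and compute and a tool call to move; the robot and the scene stay as the last step left them, time stands still between calls to the robot, and variables do not carry over. Pictures are saved under pics/ and viewed, and the job is handed in when it is done.

Besides the shell and the picture viewer there is one more tool, called after "Emit:" as a command line: name --pt "numbers of a row" for each row, then --argument value for the rest. apply_moves: Moves the arm, as the interface text tells. Its arguments: {"type":"object","properties":{"plan":{"type":"array"},"force":{"type":"number"}},"required":["plan"]}

```bash
mkdir -p pics
python3 - <<'E'
from rig import readout,cams
import cv2,numpy as np
s=readout.observe();print(s['t'],s['tcp_pos'],np.round(s['tool_rot'],3).tolist(),s['wrist_force'])
for n in('scene','top'):
    cv2.imwrite(f'pics/{n}0.png',cams.camera(n)); i=cams.camera_info(n);print(n,np.round(i['K'],1).tolist(),np.round(i['R'],3).tolist(),i['t'])
E
```

```text
0.0 [ 0.15803897 -0.47400125  0.23080702] [[0.316, -0.949, -0.0], [-0.949, -0.316, 0.001], [-0.001, -0.0, -1.0]] [-0.42592513  0.45368787 -0.098437  ]
scene [[442.6, 0.0, 256.1], [0.0, 442.6, 201.3], [0.0, 0.0, 1.0]] [[-0.415, 0.91, -0.012], [0.762, 0.341, -0.55], [-0.496, -0.238, -0.835]] [ 0.21552824 -0.33072674  1.75509166]
top [[419.2, 0.0, 253.3], [0.0, 419.2, 188.7], [0.0, 0.0, 1.0]] [[0.007, -1.0, 0.012], [-0.997, -0.008, -0.081], [0.081, -0.011, -0.997]] [-0.01451051  0.52757939  1.43529084]
```

View pics/scene0.png

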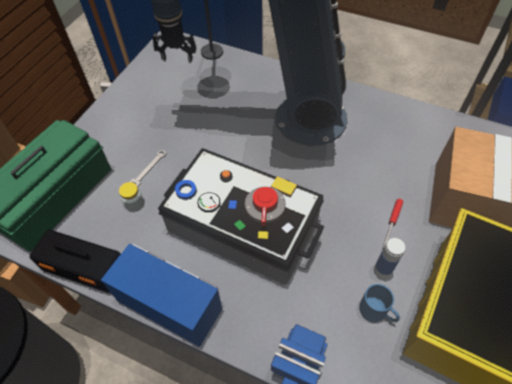

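View pics/top0.png

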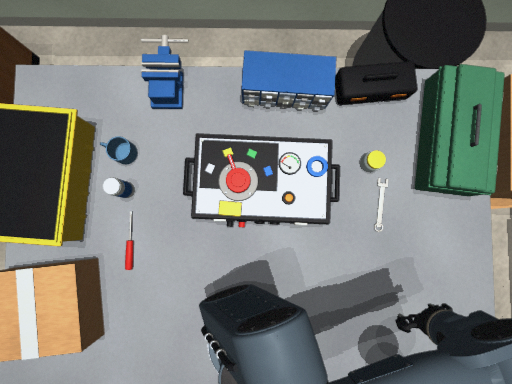

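The top view shows the selector at about (238,180) with its tab toward the yellow mark (228,153). Green is at (252,154), blue at (268,171), white at (210,168) and the orange button at (289,198). Next I measure these by colour.

```bash
cat > h.py <<'E'
import numpy as np,cv2
def ray(i,px,z):
    K,R,t=map(np.array,(i['K'],i['R'],i['t']))
    c=-R.T@t; d=R.T@np.linalg.solve(K,[px[0],px[1],1.]); return c+d*(z-c[2])/d[2]
E
python3 - <<'E'
from h import *
from rig import cams
L={'white':(-1.178),'yellow':-.393,'green':.393,'blue':1.178}
for n,roi in(('top',(190,130,335,225)),('scene',(160,150,325,275))):
    im=cv2.imread(f'pics/{n}0.png');i=cams.camera_info(n)
    h=cv2.cvtColor(im,cv2.COLOR_BGR2HSV).astype(int);H,S,V=h[...,0],h[...,1],h[...,2]
    x0,y0,x1,y1=roi;m=np.zeros(H.shape,bool);m[y0:y1,x0:x1]=1
    M={'green':(H>45)&(H<85)&(S>120)&(V>60),'blue':(H>100)&(H<125)&(S>120)&(V>60),'yellow':(H>20)&(H<35)&(S>140)&(V>80),'orange':(H>=5)&(H<19)&(S>150)&(V>90),'red':((H<5)|(H>174))&(S>140)&(V>80),'white':(S<40)&(V>150)}
    for k,b in M.items():
        nn,lab,st,ce=cv2.connectedComponentsWithStats((b&m).astype(np.uint8))
        for j in range(1,nn):
            if 12<=st[j,4]<900:
                z={'orange':.17,'red':.205}.get(k,.152)
                print(n,k,st[j].tolist(),np.round(ce[j],1),np.round(ray(i,ce[j],z),4))
    c=im[y0:y1,x0:x1];cv2.imwrite(f'pics/{n}_crop.png',cv2.resize(c,None,fx=5 if n=='top' else 4,fy=5 if n=='top' else 4,interpolation=cv2.INTER_CUBIC)[:600,:800])
E
```

```text
top green [247, 149, 10, 9, 60] [251.5 153. ] [ 0.6309 -0.0027  0.152 ]
top blue [307, 156, 21, 21, 229] [317.  165.9] [ 0.5914 -0.2115  0.152 ]
top blue [263, 166, 10, 10, 72] [267.7 170.5] [ 0.5753 -0.0544  0.152 ]
top yellow [223, 148, 10, 9, 56] [227.3 151.5] [0.6351 0.0744 0.152 ]
top yellow [219, 201, 22, 16, 272] [229.3 208.3] [0.4544 0.0659 0.152 ]
top orange [285, 194, 8, 8, 25] [288.6 197.4] [ 0.4892 -0.1192  0.17  ]
top red [226, 165, 24, 28, 479] [237.6 179.6] [0.5398 0.0394 0.205 ]
top red [239, 222, 6, 3, 18] [241.5 223. ] [0.4086 0.0263 0.205 ]
top white [312, 161, 10, 11, 91] [316.5 166. ] [ 0.5911 -0.21    0.152 ]
top white [205, 163, 10, 11, 66] [209.6 168.1] [0.5814 0.13   0.152 ]
top white [190, 198, 36, 27, 175] [203.5 219.6] [0.4185 0.1464 0.152 ]
top white [329, 202, 6, 23, 89] [332.5 214. ] [ 0.4386 -0.2595  0.152 ]
top white [246, 222, 7, 3, 12] [249.1 223.4] [0.4074 0.0033 0.152 ]
top white [280, 223, 10, 2, 12] [284.  223.8] [ 0.4068 -0.1065  0.152 ]
top white [295, 222, 13, 3, 26] [300.6 223.5] [ 0.4083 -0.1587  0.152 ]
scene green [235, 221, 10, 9, 55] [2
[... 582 characters left out ...]
, 52, 851] [172.6 165.8] [ 0.5237 -0.2938  0.152 ]
scene white [213, 150, 32, 12, 204] [232.5 153.7] [ 0.399  -0.1383  0.152 ]
scene white [309, 168, 16, 27, 206] [319. 182.] [0.3914 0.1619 0.152 ]
scene white [264, 170, 17, 5, 30] [272.6 171.7] [0.4137 0.0123 0.152 ]
scene white [180, 186, 11, 7, 52] [185.3 189.3] [ 0.5882 -0.2101  0.152 ]
scene white [247, 205, 4, 4, 14] [248.3 206.5] [ 0.5656 -0.0028  0.152 ]
scene white [321, 204, 4, 13, 23] [322.7 210.2] [0.4858 0.2083 0.152 ]
scene white [268, 214, 6, 5, 17] [270.5 216. ] [0.5691 0.0724 0.152 ]
scene white [282, 223, 11, 9, 64] [287.1 227.1] [0.5844 0.1326 0.152 ]
scene white [307, 231, 18, 44, 274] [319.4 261.5] [0.6503 0.2576 0.152 ]
```

View pics/top_crop.png

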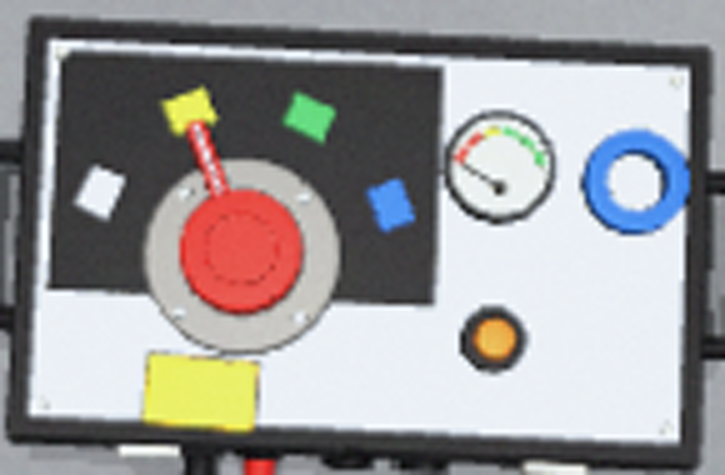

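The crop confirms the tab is on yellow (one), so it needs one clockwise step to green. Next I fit the box pose from the marks and the button in both views.

Run:
```python
import numpy as np
L=lambda q:(-15+100*np.cos(q),75-100*np.sin(q))
P=np.array([L(.393),L(1.178),L(-1.178),L(-.393),(-60,-85)])/1000
T={'top':[(.6309,-.0027),(.5753,-.0544),(.5814,.13),(.6335,.0744),(.4892,-.1192)],'scene':[(.6343,.0006),(.5778,-.0517),(.5844,.1326),(.6368,.0767),(.4929,-.1153)]}
T['avg']=(np.array(T['top'])+np.array(T['scene']))/2
for k,w in T.items():
    w=np.array(w);a=(P-P.mean(0))@[1,1j];b=(w-w.mean(0))@[1,1j]
    th=np.angle((b*a.conj()).sum());R=np.array([[np.cos(th),-np.sin(th)],[np.sin(th),np.cos(th)]])
    o=w.mean(0)-R@P.mean(0);r=w-(P@R.T+o)
    print(k,'yaw',th,'org',o,'res',np.round(r*1000,1).tolist())
    ax=o+R@[-.015,.075];print(' axis',ax,'btn',o+R@[-.06,-.085])
    for q in(-.393,0,.393): print(q,'tab dir',R@[np.cos(q),-np.sin(q)],'tab70',ax+.07*(R@[np.cos(q),-np.sin(q)]))
```

```text
top yaw -0.03491214545482178 org [ 0.5523148  -0.03636733] res [[-0.0, -0.3], [0.3, 0.2], [-0.0, -0.1], [-0.1, 0.2], [-0.2, 0.0]]
 axis [0.53994182 0.03911055] btn [ 0.48938443 -0.11922123]
-0.393 tab dir [0.93656871 0.35048402] tab70 [0.60550163 0.06364443]
0 tab dir [ 0.99939063 -0.03490505] tab70 [0.60989916 0.03666719]
0.393 tab dir [ 0.90983413 -0.41497211] tab70 [0.60363021 0.0100625 ]
scene yaw -0.03609296530693572 org [ 0.55544524 -0.03337217] res [[0.2, 0.1], [-0.3, -0.1], [-0.3, -0.5], [-0.1, -0.4], [0.5, 0.9]]
 axis [0.5431614  0.04212026] btn [ 0.49241708 -0.11615171]
-0.393 tab dir [0.93698192 0.34937786] tab70 [0.60875013 0.06657671]
0 tab dir [ 0.99934872 -0.03608513] tab70 [0.61311581 0.0395943 ]
0.393 tab dir [ 0.90934349 -0.41604617] tab70 [0.60681544 0.01299702]
avg yaw -0.03550132668201803 org [ 0.55388007 -0.0348698 ] res [[0.1, -0.1], [0.0, 0.0], [-0.2, -0.3], [-0.1, -0.1], [0.1, 0.4]]
 axis [0.54155156 0.04061535] btn [ 0.49090089 -0.1176866 ]
-0.393 tab dir [0.93677505 0.34993215] tab70 [0.60712581 0.06511061]
0 tab dir [ 0.99936989 -0.03549387] tab70 [0.61150745 0.03813078]
0.393 tab dir [ 0.90958948 -0.41550809] tab70 [0.60522282 0.01152979]
```

Both fits leave residuals under 1 mm and disagree by 3 mm between views, so I use the average. The axis is at (0.5415, 0.0406), and the tab is pushed toward -y. I approach above the +y side of the tab with the fingers shut, turning the tool so that the last joint stays mid-range.

Emit:
apply_moves --pt "0 0 0 -40 0 0 0" --pt "0 -402 -596 -40 0 0 -78" --pt "0 -402 -596 -40 0 0 -78" --pt "0 -402 -596 -40 0 0 -78" --pt "0 -402 -596 -40 0 0 -78" --pt "0 -402 -596 -40 0 0 -78" --pt "0 -402 -596 -40 0 0 -78" --pt "0 -402 -596 -40 0 0 -78" --pt "0 -402 -596 -40 0 0 -78" --pt "0 -402 -596 -40 0 0 -78" --pt "0 -402 -596 -40 0 0 -78" --pt "0 -402 -596 -40 0 0 -78"

```text
t: 1.6
tcp_pos: [0.578, 0.0728, 0.271]
tool_rot: [[0.994, 0.112, -0.001], [0.112, -0.994, 0.001], [-0.0, -0.001, -1.0]]
wrist_force: [2.0, -0.5, 0.1]
finger_gap: -0.003
```

Emit:
apply_moves --pt "0 20 -21 0 0 0 0" --pt "0 20 -21 0 0 0 0" --pt "0 20 -21 0 0 0 0"

```text
t: 1.98
tcp_pos: [0.5952, 0.0955, 0.2707]
tool_rot: [[0.994, 0.112, -0.001], [0.112, -0.994, 0.0], [-0.001, -0.001, -1.0]]
wrist_force: [0.0, -0.5, -0.5]
finger_gap: -0.004
```

Run:
```python
from rig import readout,cams
import cv2,numpy as np
s=readout.observe();print(s['t'],s['tcp_pos'],np.round(s['q'],2),s['wrist_force'])
a=cams.camera('scene')[140:290,150:350];b=cams.camera('wrist')
cv2.imwrite('pics/s1.png',cv2.resize(a,None,fx=4,fy=4,interpolation=cv2.INTER_CUBIC));cv2.imwrite('pics/w1.png',b)
```

```text
1.975 [0.59518249 0.09552438 0.27072483] [0.16 0.44 0.38 1.51 0.   1.62] [ 0.00665729 -0.45587376 -0.51262205]
```

View pics/s1.png

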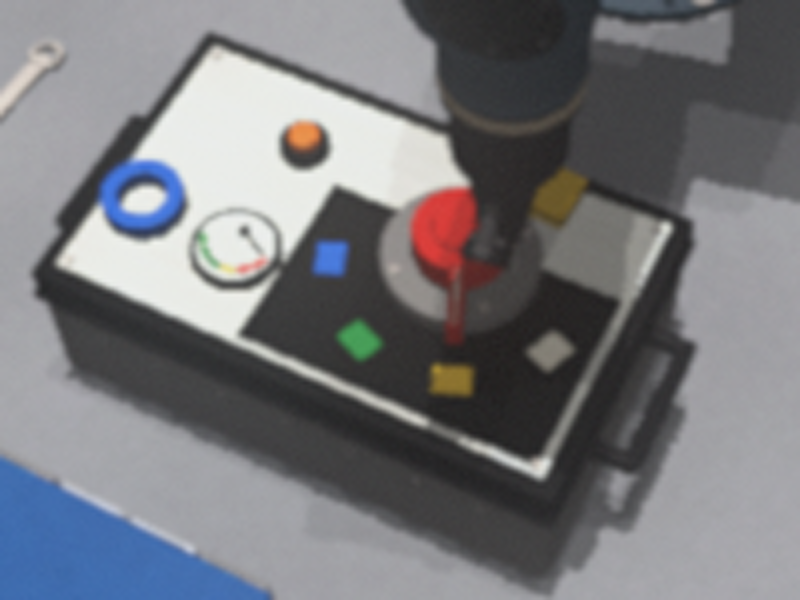

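View pics/w1.png

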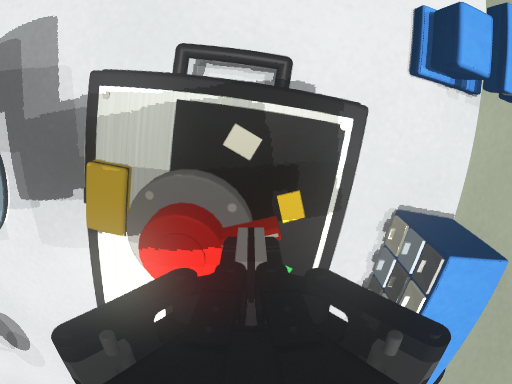

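The wrist and scene views agree: the tip is above the dark plate on the +y side of the tab, with about 13 mm clear. I lower to tab height.

Emit:
apply_moves --pt "0 0 0 40 0 0 0" --pt "0 0 0 70 0 0 0" --pt "0 0 0 86 0 0 0" --pt "0 0 0 86 0 0 0" --pt "0 0 0 86 0 0 0"

```text
t: 2.7
tcp_pos: [0.5953, 0.0947, 0.1865]
tool_rot: [[0.994, 0.111, 0.001], [0.111, -0.994, 0.001], [0.001, -0.001, -1.0]]
wrist_force: [-0.5, -0.7, 1.1]
finger_gap: -0.001
```

Emit:
apply_moves --pt "0 3 6 0 0 0 0" --pt "0 5 12 0 0 0 0" --pt "0 7 17 0 0 0 0" --pt "0 8 21 0 0 0 0" --pt "0 9 24 0 0 0 0" --pt "0 10 27 0 0 0 0" --pt "0 11 30 0 0 0 0" --pt "0 12 33 0 0 0 0" --pt "0 12 35 0 0 0 0"

```text
t: 3.82
tcp_pos: [0.6112, 0.0611, 0.1863]
tool_rot: [[0.994, 0.111, 0.001], [0.111, -0.994, 0.001], [0.001, -0.001, -1.0]]
wrist_force: [-1.1, 2.5, -0.3]
finger_gap: 0.001
```

Run:
```python
from rig import readout,cams
import cv2,numpy as np
s=readout.observe();print(s['t'],s['tcp_pos'],s['wrist_force'])
a=cams.camera('scene')[140:290,150:350]
cv2.imwrite('pics/s2.png',cv2.resize(a,None,fx=4,fy=4,interpolation=cv2.INTER_CUBIC))
```

```text
3.825 [0.61124606 0.0611134  0.18634827] [-1.07071417  2.47115206 -0.2796672 ]
```

View pics/s2.png

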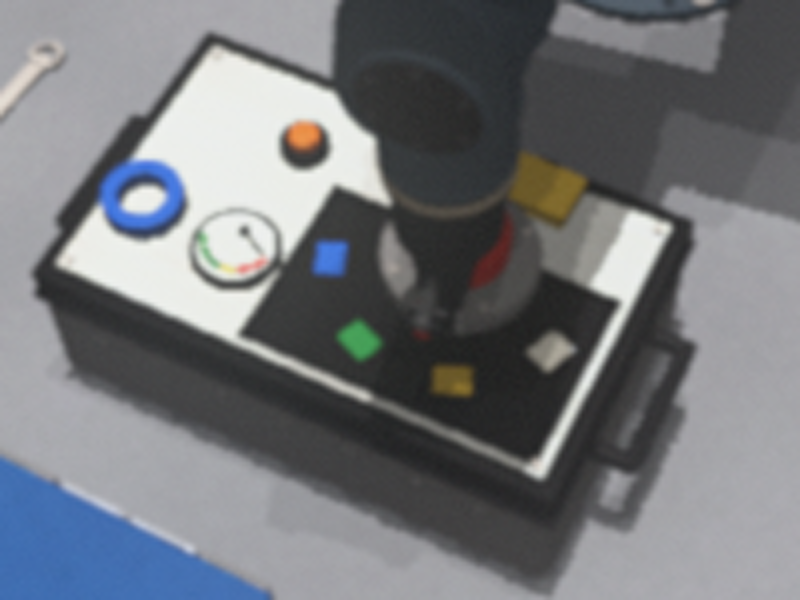

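The picture shows the tab tip at about (422,335), between yellow and green, with 2.5 N of contact. I keep pushing slowly over the crest.

Emit:
apply_moves --pt "0 1 3 0 0 0 0" --pt "0 1 5 0 0 0 0" --pt "0 1 7 0 0 0 0" --pt "0 1 9 0 0 0 0" --pt "0 1 11 0 0 0 0" --pt "0 1 13 0 0 0 0" --pt "0 1 13 0 0 0 0"

```text
t: 4.75
tcp_pos: [0.6137, 0.0479, 0.1864]
tool_rot: [[0.994, 0.11, 0.001], [0.11, -0.994, 0.001], [0.001, -0.001, -1.0]]
wrist_force: [0.1, 0.1, -0.1]
finger_gap: 0.003
```

Run:
```python
from rig import readout,cams
import cv2,numpy as np
s=readout.observe();print(s['t'],s['tcp_pos'],s['wrist_force'])
a=cams.camera('scene')[140:290,150:350]
cv2.imwrite('pics/s3.png',cv2.resize(a,None,fx=4,fy=4,interpolation=cv2.INTER_CUBIC))
```

```text
4.75 [0.61372884 0.04793066 0.18640124] [ 0.14812392  0.13481029 -0.10280588]
```

View pics/s3.png

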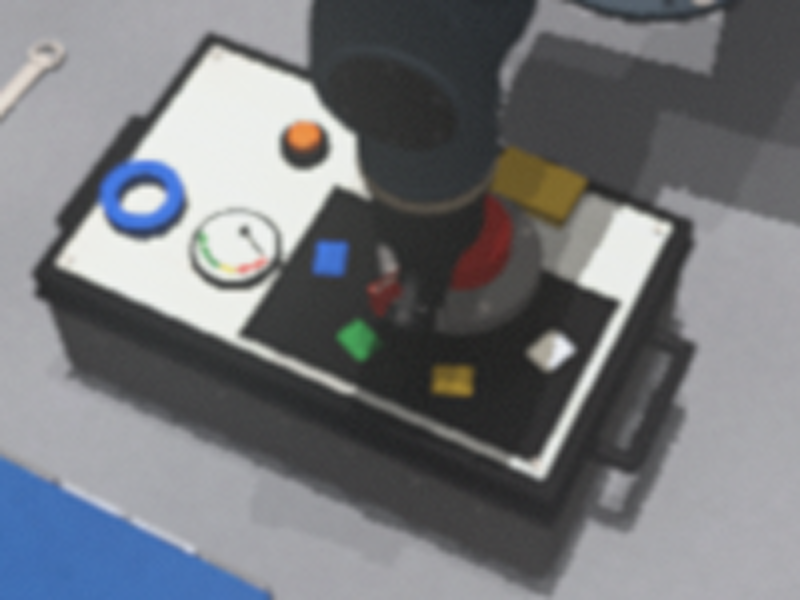

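The tab has jumped ahead to about (380,293), pointing at green, and the contact force is zero. I back off, rise, and check from clear.

Emit:
apply_moves --pt "0 0 -10 0 0 0 0" --pt "0 0 -15 0 0 0 0" --pt "0 0 -15 -40 0 0 0" --pt "0 0 -15 -80 0 0 0" --pt "0 -60 80 -80 0 0 0" --pt "0 -110 140 -80 0 0 0" --pt "0 -138 151 -80 0 0 0" --pt "0 -138 151 -80 0 0 0" --pt "0 -138 151 -80 0 0 0" --pt "0 -138 151 -80 0 0 0"

```text
t: 6.05
tcp_pos: [0.4936, -0.1169, 0.2662]
tool_rot: [[0.994, 0.111, 0.001], [0.111, -0.994, 0.001], [0.001, -0.001, -1.0]]
wrist_force: [0.9, 0.0, -0.7]
finger_gap: -0.001
```

Run:
```python
from rig import readout,cams
import cv2,numpy as np
s=readout.observe();print(s['t'],s['tcp_pos'],s['wrist_force'])
a=cams.camera('scene')[140:290,150:350]
cv2.imwrite('pics/s4.png',cv2.resize(a,None,fx=4,fy=4,interpolation=cv2.INTER_CUBIC))
cv2.imwrite('pics/w4.png',cams.camera('wrist'))
b=np.array([.4909,-.1177])
R=np.array(s['tool_rot']);print(R.T@(np.append(b,.17)-s['tcp_pos'])*1000)
```

```text
6.05 [ 0.4935689  -0.11685887  0.26620843] [ 0.93859144  0.0042754  -0.70074477]
[-2.8850854   0.60402216 96.2039719 ]
```

View pics/s4.png

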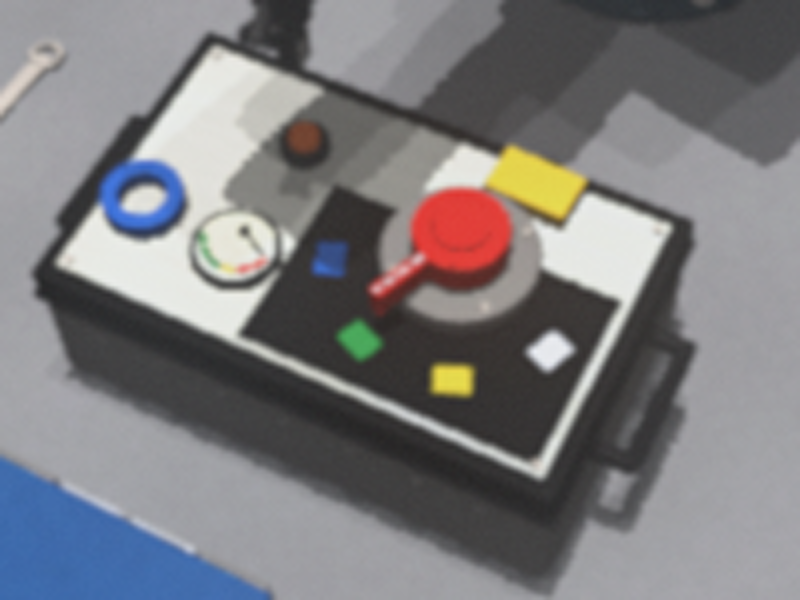

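View pics/w4.png

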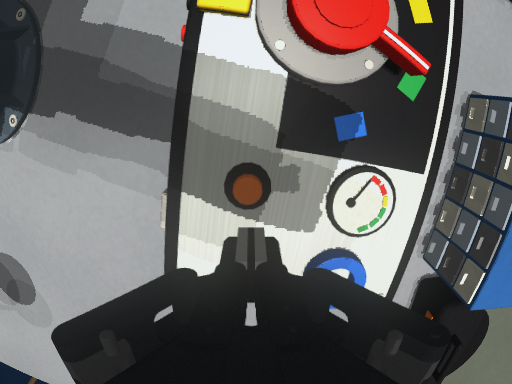

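The selector rests at green, with the tab tip at about (378,293) in the crop pointing at the green mark. Next I check the tab angle, the button height by triangulation, and the wrist camera's view of the button.

Run:
```python
from h import *
from rig import cams,readout
I={n:cams.camera_info(n) for n in('top','scene','wrist')}
p=ray(I['scene'],(150+378/4,140+291/4),.200);ax=np.array([.5432,.0421]);d=p[:2]-ax
print('tab tip',p,'r',np.linalg.norm(d),'q',-(np.arctan2(d[1],d[0])+.0355))
# wrist
i=I['wrist'];print(i['K']);K=np.array(i['K']);im=cv2.imread('pics/w4.png')
h=cv2.cvtColor(im,cv2.COLOR_BGR2HSV).astype(int);m=(h[...,0]>3)&(h[...,0]<15)&(h[...,1]>120);m[:150]=0;m[225:]=0;m[:,:220]=0;m[:,275:]=0
ys,xs=np.nonzero(m);c=np.array([xs.mean(),ys.mean()]);print(c,len(xs))
v=(c-K[:2,2])/K[0,0];r=np.hypot(*v);dc=np.append(np.sin(r)*v/r,np.cos(r))
R,t=np.array(i['R']),np.array(i['t']);C=-R.T@t;D=R.T@dc
for z in(.165,.17,.175): print(z,C+D*(z-C[2])/D[2])
# triangulate all three
A=[];B=[]
def add(C,D):
    D=D/np.linalg.norm(D);P=np.eye(3)-np.outer(D,D);A.append(P);B.append(P@C)
add(C,D)
for n,px in(('top',(288.6,197.4)),('scene',(225.6,173.5))):
    j=I[n];Cn=-np.array(j['R']).T@j['t'];add(Cn,ray(j,px,.15)-Cn)
for k in([0,1,2],[0,1],[0,2],[1,2]): print(k,np.linalg.solve(sum(A[q] for q in k),sum(B[q] for q in k)))
```

```text
tab tip [0.616858   0.01057766 0.2       ] r 0.08011965527133959 q 0.3688712177961761
[[297.31863964   0.         250.62788534]
 [  0.         297.31863964 186.95755496]
 [  0.           0.           1.        ]]
[247.02841678 188.97023004] 739
0.165 [ 0.49053682 -0.11899036  0.165     ]
0.17 [ 0.49041567 -0.11741708  0.17      ]
0.175 [ 0.49029451 -0.1158438   0.175     ]
[0, 1, 2] [ 0.48975028 -0.11884922  0.16428518]
[0, 1] [ 0.49014189 -0.12019388  0.16087171]
[0, 2] [ 0.49039943 -0.11778487  0.16594525]
[1, 2] [ 0.48908035 -0.11891784  0.16328233]
```

The tab angle measures about 0.37 rad, so it is in the green detent. The button is at (0.4905, -0.118) with its top at z ≈ 0.166. I centre over it and come down near the top.

Emit:
apply_moves --pt "0 -3 1 30 0 0 0" --pt "0 -3 1 60 0 0 0" --pt "0 -3 1 82 0 0 0" --pt "0 -3 1 88 0 0 0" --pt "0 -3 1 88 0 0 0" --pt "0 -3 1 91 0 0 0" --pt "0 -3 1 94 0 0 0" --pt "0 -3 1 94 0 0 0"

```text
t: 7.15
tcp_pos: [0.4911, -0.1178, 0.1721]
tool_rot: [[0.994, 0.112, 0.001], [0.112, -0.994, 0.001], [0.001, -0.001, -1.0]]
wrist_force: [-1.2, -0.4, 0.3]
finger_gap: -0.003
```

Emit:
apply_moves --pt "0 0 0 2 0 0 0" --pt "0 0 0 4 0 0 0" --pt "0 0 0 4 0 0 0"

```text
t: 7.52
tcp_pos: [0.4912, -0.1179, 0.1681]
tool_rot: [[0.994, 0.112, 0.001], [0.112, -0.994, 0.001], [0.002, -0.001, -1.0]]
wrist_force: [-0.6, 0.5, 4.3]
finger_gap: 0.001
```

Emit:
apply_moves --pt "0 0 0 1 0 0 0" --pt "0 0 0 2 0 0 0" --pt "0 0 0 2 0 0 0"

```text
t: 7.9
tcp_pos: [0.4912, -0.1179, 0.1661]
tool_rot: [[0.994, 0.112, 0.002], [0.112, -0.994, 0.001], [0.002, -0.001, -1.0]]
wrist_force: [-1.6, -0.4, 4.9]
finger_gap: -0.004
```

Emit:
apply_moves --pt "0 0 0 1 0 0 0" --pt "0 0 0 2 0 0 0" --pt "0 0 0 2 0 0 0"

```text
t: 8.28
tcp_pos: [0.4914, -0.1179, 0.1656]
tool_rot: [[0.994, 0.112, 0.003], [0.112, -0.994, 0.0], [0.003, -0.0, -1.0]]
wrist_force: [-9.7, 3.0, 27.8]
finger_gap: 0.001
```

The force went from about 5 N to 28 N at z 0.1656, which is a hard stop. I look to see whether the button is really down before lifting.

Run:
```python
from rig import readout,cams
import cv2,numpy as np
a=cams.camera('scene')[140:240,150:300];b=cams.camera('wrist')[100:300,150:420]
cv2.imwrite('pics/s5.png',cv2.resize(a,None,fx=4,fy=4,interpolation=cv2.INTER_CUBIC))
cv2.imwrite('pics/w5.png',cv2.resize(b,None,fx=2.9,fy=2.9))
print(readout.observe()['wrist_force'])
```

```text
[-9.85861588  2.65216342 28.51905779]
```

View pics/s5.png

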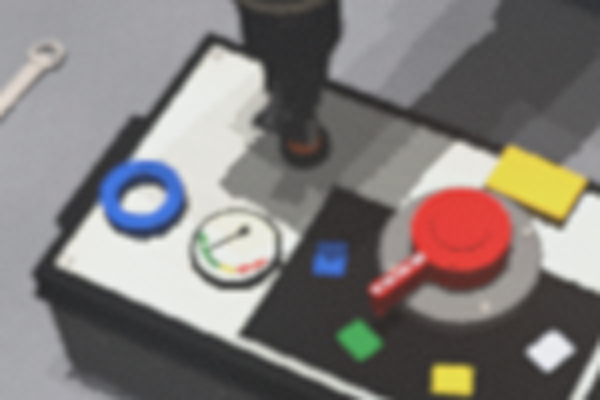

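View pics/w5.png

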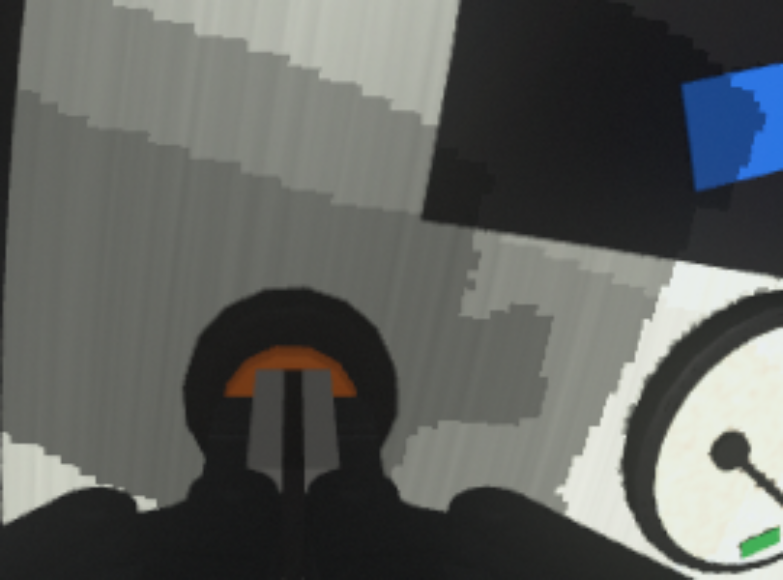

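The voltmeter needle has swung into green, the fingertip sits centred on the button inside its housing, and the tab is still at green. I release and rise clear.

Emit:
apply_moves --pt "0 0 0 -10 0 0 0" --pt "0 0 0 -50 0 0 0" --pt "0 0 0 -100 0 0 0" --pt "0 0 0 -120 0 0 0" --pt "0 -60 0 -120 0 0 0" --pt "0 -60 0 -120 0 0 0" --pt "0 -60 0 -120 0 0 0" --pt "0 -60 0 -120 0 0 0"

```text
t: 9.38
tcp_pos: [0.432, -0.1246, 0.2853]
tool_rot: [[0.994, 0.112, 0.003], [0.112, -0.994, 0.0], [0.003, -0.0, -1.0]]
wrist_force: [0.6, 0.7, 0.3]
finger_gap: 0.004
```

Run:
```python
from rig import readout,cams
import cv2,numpy as np
s=readout.observe();print(s['t'],s['tcp_pos'],s['wrist_force'],np.abs(s['qd']).max())
a=cams.camera('scene')
cv2.imwrite('pics/s6.png',cv2.resize(a[140:290,150:350],None,fx=4,fy=4,interpolation=cv2.INTER_CUBIC))
```

```text
9.375 [ 0.43204954 -0.12464453  0.28532128] [0.55892988 0.67237741 0.31905364] 0.005527137332657243
```

View pics/s6.png

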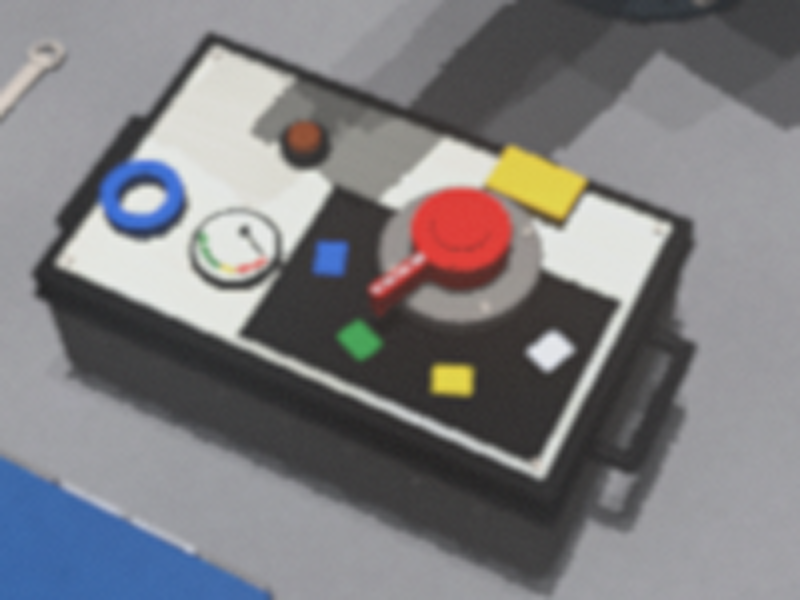

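The button is back up at (303,137), the needle has dropped back, the tab is still at green, the tape and fuse case have not moved, and the arm is clear. I hand the job in.

```bash
python3 -c "
from rig import ticket
print(ticket.close_job())"
```

```text
the job is handed in; nothing more can be done
None
```

I pushed the selector's tab with the shut fingertips from yellow over one crest to the green mark, then pressed the orange test button right down and moved clear. I handed the job in at about 9.4 s; no verdict is reported.

- **Selector:** after the push, the tab measured about 0.37 rad against the 0.393 detent, and it stayed there in the later pictures.
- **Test button:** it met a hard stop at about 28 N. The voltmeter needle swung to green while it was down, and the last picture shows the button up and the needle back.
- **Surroundings:** in the last picture the tape and fuse case look unmoved. I did not re-measure the things on the bench, but the arm never came near them. The wrist force at the end was under 1 N, so nothing is being touched.
- **Disagreements:** the two fixed cameras differed by about 3 mm, and I used their average. My measured button height (about 0.166 m) was lower than where contact began (0.168 to 0.172 m), so I found the bottom of travel by force.

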